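# Load a slide carrier under a sprung stage clip

## Task

Load the flat slide carrier into the stage: press the clip's thumb bar down with one fingertip and keep it down so that the clip's foot stays raised, and meanwhile push the carrier with the other fingertip along its channel, under the foot, until it is fully home against the end stop. Then let the bar come up so that the clip's foot rests on the carrier, and move clear. Only press and push: do not lift or tip the carrier, and leave the flask, the plastic beaker and the blue-capped vial beside the stage where they stand.

Things in the scene. Friction and masses are not known exactly. Their poses are not given: they have to be found in the camera images.
- stage: fixed aluminium stage plate 158 x 128 mm (x -108 to 50, y -66 to 62), 12 mm thick. Origin on its underside (table level); x runs along the channel toward the end stop, away from the robot (yaw varies), y left, z up; 'stage (x,y,z)' below is in this frame, mm. Channel floor at z = 12; guide rails 6 mm high, inner faces at y = 5 and 51. End stop: cross bar 9 mm high, face at x = 36
- home (a point): point on the channel floor at stage (6, 28, 12): where the carrier's origin lies when it is home against the end stop; axes as the stage's
- carrier: loose grey slide carrier, 0.1 kg: plate 60 (x) x 44 (y) x 8 mm with a glass slide in its top; at its rear end (x -30 to -23, 38 wide) an upright push tab reaching 24 mm above its underside. Origin at the centre of its underside. Starts flat in the channel, front edge 8 to 18 mm short of the foot, 40 to 50 mm from home, axes as the stage's
- tab_back (a point): on the carrier: middle of the push tab's rear face, 14 mm above the channel floor; push here toward stage +x
- clip_angle (a joint): angle of the clip, a sprung rocker hinged along stage x, rad: 0 at rest (foot down, blocks the carrier), grows as the thumb bar is pressed, ends at 0.42. Above 0.22 the foot clears the carrier; at 0.33 the bar is level; about 0.17 with the foot resting on the carrier. The spring takes 3 N at the bar's middle line to start, 5 N at 0.33; it closes when let go
- hinge (a point): on the hinge line at stage (0, -4, 26), axes as the stage's. Shaft and posts stand between the thumb bar and the channel, x -68 to 30, up to 32 mm above the table
- clip: the steel clip: shaft, thumb bar on the -y side, arm and foot on the +y side. Origin on the hinge line; turns with the clip. The arm crosses over the channel at stage x 6 to 16, its top 38 mm above the table at rest, 50 mm when pressed; the round foot hangs from it at x 4 to 18, y = 28, its underside 2.5 mm above the channel floor at rest
- bar_mid (a point): on the clip: centre of the thumb bar's top face. The bar is a ribbed flat plate, stage x -100 to -12, 20 to 48 mm out from the hinge line, 4 mm thick. At rest it slopes up outward 0.33 rad, this point 39 mm above the table; pressed level it is at 28 mm (16 above the channel floor, lower than the tab's top) and stage y = -38. A fingertip can press it anywhere and slide along it
- flask: conical glass flask, 64 mm across, 105 mm high, loose; origin under its centre. Not to be moved
- beaker: clear plastic beaker with cut leaf in it, 66 x 71 mm, 85 mm high, loose; origin under its centre. Not to be moved
- vial: vial with a blue screw cap, 27 mm across, 54 mm high, loose; origin under its centre. Not to be moved
Mind the look-alikes: they are no part of the job. Leave any purple look-alike of the carrier alone.

How it is judged (in metres and radians):
On the way, in this order (a step that is already met when the one before it is completed fails the run):
1. the thumb bar is pressed down by a finger (clip angle above 0.22 rad) while the carrier is still in front of the foot (value of joint clip_angle above 0.22 rad and contact force between the fingers and clip above 0.4 N and x of carrier in the frame of home below -0.028 m), for 0.2 s.
2. the carrier is home against the stop (within 2.5 mm) while a finger still holds the bar down (clip angle above 0.2 rad) (value of joint clip_angle above 0.2 rad and contact force between the fingers and clip above 0.4 N and x of carrier in the frame of home between -0.0025 and 0.003 m and z of carrier in the frame of home below 0.003 m and angle between the x axis of carrier and the x axis of stage, either way round below 0.06 rad), for 0.2 s.
At the end, for the whole second after the job is handed in: The carrier lies flat in the channel within 2.5 mm of the end stop and square to it, at rest, and the released clip's foot presses on its top (clip angle 0.11 to 0.22 rad, at least 1 N) (x of carrier in the frame of home between -0.0025 and 0.003 m and z of carrier in the frame of home below 0.003 m and angle between the x axis of carrier and the x axis of stage, either way round below 0.06 rad and value of joint clip_angle between 0.11 and 0.22 rad and contact force between clip and carrier above 1 N and linear speed of carrier below 0.02 m/s); the robot touches nothing.
It fails at once if the carrier is lifted more than 6 mm off the channel floor (z of carrier in the frame of home above 0.006 m).
It fails at once if the carrier is tipped by more than 0.15 rad (angle between carrier's own z axis and vertical above 0.15 rad).
It fails at once if the flask is moved by more than 15 mm (distance of flask from where it was at the start of the episode above 0.015 m).
It fails at once if the beaker is moved by more than 15 mm (distance of beaker from where it was at the start of the episode above 0.015 m).
It fails at once if the vial is moved by more than 15 mm (distance of vial from where it was at the start of the episode above 0.015 m).
It also fails if it takes over 45 s, if anything falls off the work surface, if the arm or the gripper's body presses on something with over 40 N, if the wrist force passes 120 N, or if a joint passes its speed limit or range.

## Robot

A 6-joint arm with a two-finger parallel gripper is mounted at the origin on a cart in front of the work surface, level with it; the furniture and walls round the work are solid. World frame = base frame: x ahead of the robot, y to its left, z up, the work surface at z = 0. Lengths are in m, angles in degrees, forces in N, time in s.
With the tool pointing down it reaches from about 0.4 to 0.825 m from the base axis. Payload 7 kg.
Tool frame: the origin (TCP) lies on the centre line of the jaws, within the pads' length; the fingertips stand 19 mm ahead of it and the grasp point (between the pads) is the TCP (r.tip_extent is the distance from the TCP to the fingertips, in m); z points along the fingers, y is the line along which they close (so a half turn about z gives the same grasp; the last joint's range is limited). The gripper opens to 88 mm and grips with 3 to 60 N. Pads are 19 mm wide; open, the fingers measure 130 mm over their backs; the gripper's body (78 mm by 193 mm) begins 47 mm behind the grasp point.
Start: joints at [-54.425, 20.546, 0.682, 0, -70.136, -16.507], TCP at [0.22, -0.638, 0.246] pointing down, gripper open.
Joint ranges: [-176.03, 176.03], [-82.01, 121.73], [-58.28, 71.71], [-173.87, 95.51], [-174.79, -0.11], [-173.66, 173.66]. Speed limits (degrees/s): [136.94, 136.94, 172.46, 180, 180, 180].

## Interface

Orientations are given as [roll, pitch, yaw] about the fixed x, y, z axes, in that order (R = Rz(yaw) Ry(pitch) Rx(roll)).
In Python, from plant import r gives the robot as it stands. The module is installed in compiled form; this text tells all that it offers.
- The arm moves only by the tool jog_arm, never from a script. Its argument "deltas" is a list that holds one entry, the list of rows, each a list of 5 numbers: the opening, from -1 (shut) to 1 (fully open), then the shift along the world's x, y, z in cm, then the turn about the world's z in rad. In form: [[[claw, dx, dy, dz, turn], ...]]. A call has 1 to 8 rows; each row shifts and turns the commanded pose from where the row before left it; what a row does not reach is not made up. A row lasts 1/8 s, in which the tool goes at most 62.5 mm and 10.7 degrees, less where a joint would pass 70% of its speed; a pose out of reach is approached as far as the arm can. A call with a gripper value outside its range is refused whole. The fingers move at their own pace and stop on an object; "force" is the grip in N (left out, the last holds). Time passes only in rows, so rows that do not move let the fingers close. It gives the time, the measured TCP pose, the force, the opening and the grip force at its end, in the units of the state.
- r.get_state(): the state, without advancing time (a new reading comes with each control period).
- r.capture(name): name is "scene" or "top" or "wrist"; returns the picture (384x512x3 uint8, blue, green, red); there is no depth.
- r.camera_info(name): a dict with "fx", "fy", "cx", "cy" (pixels), "view" (4x4, takes a point from world to camera coordinates). Camera axes: x right, y up, looking along -z (the intrinsics and any distortion apply to the point x, -y, -z); pixel columns grow to the right and rows downward; lengths in m; the calibration is good to about 2 mm. A picture is of the moment at which its call begins: read the wrist's pose just before it. camera_info takes no time and is no camera call; for the wrist camera it gives the pose at the moment of the call.
- r.close_job(): hands the job in; it is judged then, once.
The state is a dict: "time_s": time; "joints": joint angles; "qd": joint speeds; "joint_torque": joint torques, N m; "tcp_pos": TCP position; "eef_rot": TCP orientation; "contact_force": force on the tool from outside, world axes, zero at the start; "moment": the same for the moment, N m; "gripper_width": finger opening in m; "gripper_force": force on a finger pad.
Only numpy, scipy, OpenCV 4.12 (cv2) and the standard library are available. Lean on these libraries where they do the work, as an engineer would, in place of code of your own. Each camera call takes 0.05 s, during which the arm holds its last target. There are 200 camera calls.

## Working session

There is one attempt and no reset: what is moved stays moved. The work goes in short steps, Python scripts to look and compute and a tool call to move; the robot and the scene stay as the last step left them, time stands still between calls to the robot, and variables do not carry over. Pictures are saved under pics/ and viewed, at most 10 in all, crops included, and the job is handed in when it is done.

Besides the shell and the picture viewer there is one more tool, called after ">>>" as a command line: name --argument value ..., lists and objects as JSON in quotes. jog_arm: Moves the arm, as the interface text tells. Its arguments: {"type":"object","properties":{"deltas":{"type":"array"},"force":{"type":"number"}},"required":["deltas"]}

```bash
mkdir -p pics; python3 - <<'E'
from plant import r
import cv2
s=r.get_state();print(s)
for n in("scene","top"):
    i=r.camera_info(n);print(n,i)
    cv2.imwrite(f"pics/{n}0.png",r.capture(n))
E
```

```text
{'time_s': 0.0, 'joints': array([-5.44249082e+01,  2.05894524e+01,  6.36566453e-01, -2.06023564e-02,
       -7.01348599e+01, -1.65064131e+01]), 'qd': array([ 2.81173853e-02,  8.41735745e-02, -1.27350931e-01, -2.54905120e-05,
       -5.69491922e-02, -8.36409835e-02]), 'joint_torque': array([-3.16729136e-03, -5.82723498e+01,  2.93035322e+01,  6.99691236e+00,
        6.65183121e-03, -1.39541976e-04]), 'tcp_pos': array([ 0.22036424, -0.63755953,  0.24466473]), 'eef_rot': array([ 1.79910367e+02, -6.36335640e-03, -1.60938332e+02]), 'contact_force': array([-0.2253203 ,  0.44525311, -1.31718975]), 'moment': array([-0.0095802 , -0.02444033,  0.04453236]), 'gripper_force': 0.0, 'gripper_width': 0.08778020763519194}
scene {'fx': 461.46642201660126, 'fy': 461.46642201660126, 'cx': 258.65573346380467, 'cy': 190.78606047168498, 'view': array([[-0.72765169, -0.68576484,  0.0157989 ,  0.37474848],
       [ 0.50417001, -0.51906373,  0.69020681, -0.41145692],
       [-0.46511893,  0.51019549,  0.72343967, -0.94033438],
       [ 0.        ,  0.        ,  0.        ,  1.        ]])}
top {'fx': 411.6861036323516, 'fy': 411.6861036323516, 'cx': 252.28397342377494, 'cy': 193.16495695496613, 'view': array([[-0.02633405, -0.99964721, -0.0034593 , -0.10500045],
       [ 0.98036516, -0.02650229,  0.19540159, -0.61371234],
       [-0.19542434,  0.00175434,  0.98071721, -1.06626767],
       [ 0.        ,  0.        ,  0.        ,  1.        ]])}
```

View pics/scene0.png

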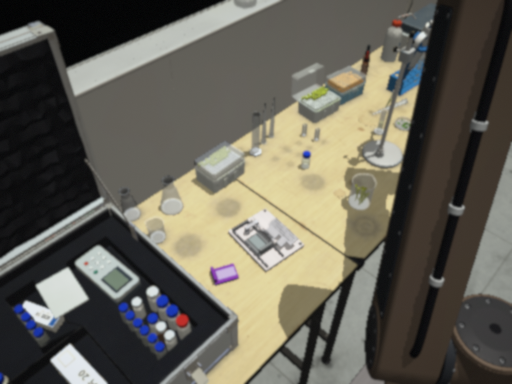

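View pics/top0.png

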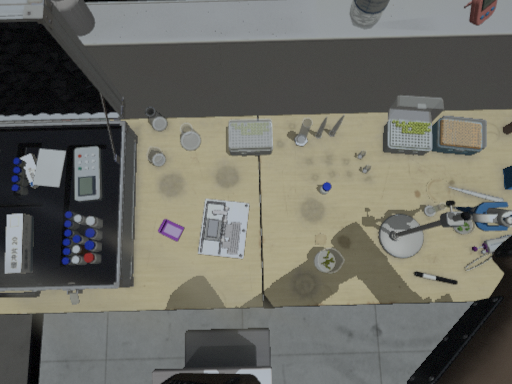

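The stage is at about (223,228) in top and (265,238) in scene. The purple look-alike is at (171,230) in top. I'll enlarge both views of the stage.

```bash
python3 - <<'E'
import cv2,numpy as np
t=cv2.imread("pics/top0.png")[190:266,184:264]
s=cv2.imread("pics/scene0.png")[200:275,220:310]
a=cv2.resize(t,None,fx=7,fy=7,interpolation=cv2.INTER_CUBIC)
cv2.imwrite("pics/topc.png",a)
E
```

```text
(no output)
```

View pics/topc.png

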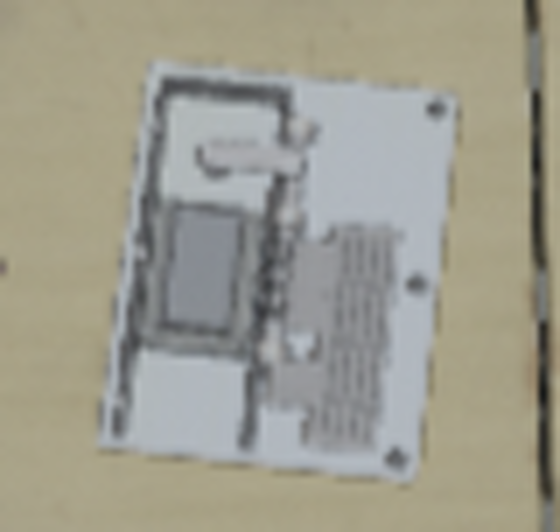

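Stage corners in the crop are (152,62), (458,93), (412,480) and (100,447). The carrier spans rows 200–355.

```bash
cat > h.py <<'E'
from plant import r
import numpy as np, cv2
from scipy.optimize import least_squares
def proj(i,P):
    P=np.atleast_2d(P); c=P@i["view"][:3,:3].T+i["view"][:3,3]
    return np.c_[i["cx"]+i["fx"]*c[:,0]/-c[:,2], i["cy"]-i["fy"]*c[:,1]/-c[:,2]]
def st2w(p,S):   # p=(x,y,yaw), S mm stage -> m world
    S=np.atleast_2d(S)/1000.; c,s=np.cos(p[2]),np.sin(p[2])
    return np.c_[p[0]+c*S[:,0]-s*S[:,1], p[1]+s*S[:,0]+c*S[:,1], S[:,2]]
def fit(i,S,uv,p0):
    f=least_squares(lambda p:(proj(i,st2w(p,S))-uv).ravel(),p0); return f.x,f.fun.reshape(-1,2)
C=np.array([[50,62,12],[50,-66,12],[-108,-66,12],[-108,62,12]],float)
E
python3 - <<'E'
from h import *
uv=(np.array([[152,62],[458,93],[412,480],[100,447]])+.5)/7-.5+[184,190]
i=r.camera_info("top")
p,e=fit(i,C,uv,[.6,0,0]);print(p,np.degrees(p[2]),e)
print(proj(i,[[0,0,0],[.5,0,0]]))
w=r.camera_info("wrist");V=w["view"];print(w["fx"],w["cx"],w["cy"],-V[:3,:3].T@V[:3,3],V[:3,:3])
E
```

```text
[ 0.55222733 -0.04032542 -0.13546434] -7.76153500213042 [[-0.51462838 -0.49838384]
 [ 0.39275623 -0.1359529 ]
 [ 0.67186254  0.46854698]
 [-0.5567552   0.10914766]]
[[211.74328301 430.11938174]
 [210.48951285 236.8559938 ]]
276.6975695353222 257.46421108391763 192.307484405253 [ 0.14620588 -0.6642388   0.38454676] [[-3.26969714e-01  9.45034474e-01  8.06090551e-04]
 [-9.05038102e-01 -3.12885734e-01 -2.88112046e-01]
 [-2.72023602e-01 -9.49334559e-02  9.57596365e-01]]
```

>>> jog_arm --deltas '[[[0.02, 1.9, 4.3, 0, -0.033], [0.02, 1.9, 4.3, 0, -0.033], [0.02, 1.9, 4.3, 0, -0.033], [0.02, 1.9, 4.3, 0, -0.033], [0.02, 1.9, 4.3, 0, -0.033], [0.02, 1.9, 4.3, 0, -0.033], [0.02, 1.9, 4.3, 0, -0.033]]]'

```text
time_s: 0.98
tcp_pos: [0.3537, -0.3354, 0.2454]
eef_rot: [180.0, -0.0, -174.2]
contact_force: [1.1, -0.6, -0.8]
gripper_width: 0.0446
gripper_force: 0.0
```

>>> jog_arm --deltas '[[[0.02, 2.0, 4.3, 0, -0.034], [0.02, 2.0, 4.3, 0, -0.034], [0.02, 2.0, 4.3, 0, -0.034], [0.02, 2.0, 4.3, 0, -0.034], [0.02, 2.0, 4.3, 0, -0.034], [0.02, 2.0, 4.3, 0, -0.034], [0.02, 2.0, 4.3, 0, -0.034], [0.02, 0, 0, 0, 0]]]'

```text
time_s: 1.98
tcp_pos: [0.4944, -0.0336, 0.2451]
eef_rot: [-180.0, -0.0, 172.4]
contact_force: [0.1, -0.5, -0.4]
gripper_width: 0.0443
gripper_force: 0.0
```

```bash
python3 - <<'E'
from h import *
s=r.get_state();print({k:s[k] for k in("time_s","tcp_pos","eef_rot","gripper_width","contact_force")},r.tip_extent)
np.save("wv.npy",r.camera_info("wrist"),allow_pickle=True)
m=r.capture("wrist");cv2.imwrite("pics/w0.png",m);cv2.imwrite("pics/w0b.png",cv2.resize(m,(800,600),interpolation=cv2.INTER_CUBIC))
E
```

```text
{'time_s': 1.975, 'tcp_pos': array([ 0.49435619, -0.03362348,  0.24507386]), 'eef_rot': array([-1.79991096e+02, -3.55037350e-02,  1.72353287e+02]), 'gripper_width': 0.04433965321864293, 'contact_force': array([ 0.10657971, -0.50670509, -0.3574446 ])} 0.019
```

View pics/w0b.png

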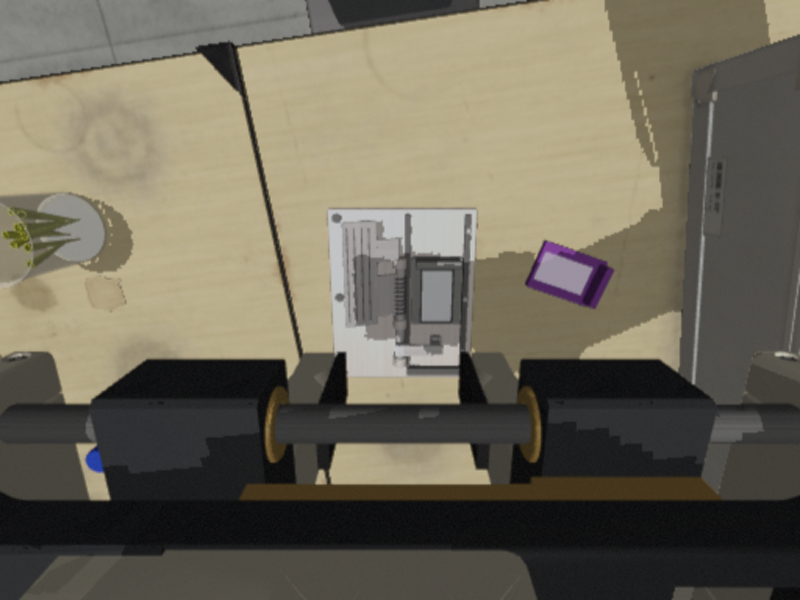

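The wrist view shows the stage with the near edge at row ~208 and the carrier tab at about (437,262). Nothing obstructs the descent. I'll crop in on it for precision.

```bash
python3 - <<'E'
import cv2
m=cv2.imread("pics/w0.png")[128:244,205:310]
cv2.imwrite("pics/w0c.png",cv2.resize(m,None,fx=5,fy=5,interpolation=cv2.INTER_CUBIC))
E
```

```text
(no output)
```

View pics/w0c.png

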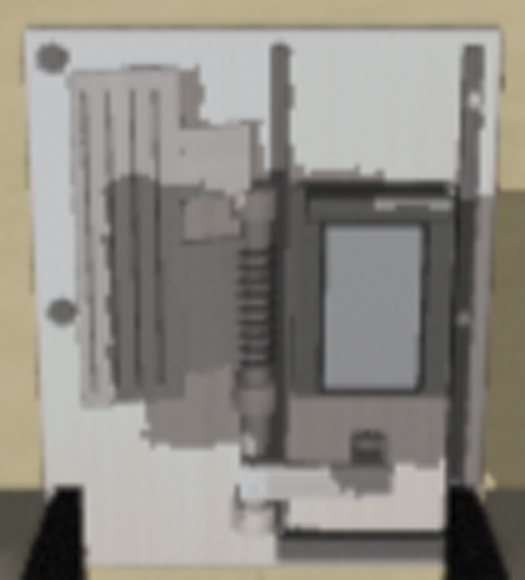

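```bash
python3 - <<'E'
from h import *
i=np.load("wv.npy",allow_pickle=True).item()
f=lambda a:(np.array(a,float)+.5)/5-.5+[205,128]
S=np.array([[-108,-66,12],[-108,62,12]],float);uv=f([[23,28],[500,30]])
def res(p):
    a=(proj(i,st2w(p,S))-uv).ravel()
    far=proj(i,st2w(p,[[50,0,12]]))[0,1]-f([260,566])[1]
    rl=proj(i,st2w(p,[[45,5,18],[-105,5,18]]))
    return np.r_[a,far]
s=least_squares(res,[.552,-.04,-.135]);p=s.x;print(p,np.degrees(p[2]),s.fun)
np.save("p.npy",p)
g=lambda P:((proj(i,st2w(p,P))-[205,128]+.5)*5-.5).round(0)
print("corners",g(C))
for xc in(-34,-37,-40,-43):
    print(xc,"tab rear top",g([[xc-30,28,36]]),"rear bot",g([[xc-30,28,12]]),"tabfront top",g([[xc-23,28,36]]),"front",g([[xc+30,28,20]]),"frontbot",g([[xc+30,28,12]]))
print("bar", g([[-100,-52,44],[-12,-52,44],[-100,-21,33]]), "stop",g([[36,28,21]]),"foot arm",g([[6,20,38],[16,20,38]]))
E
```

```text
[ 0.55395504 -0.04199697 -0.13695133] -7.846733198464261 [-0.69496199 -0.22907492  0.69471165 -0.23566853  0.67431138]
corners [[475. 570.]
 [ 45. 569.]
 [ 20.  27.]
 [503.  29.]]
-34 tab rear top [[377. 211.]] rear bot [[371. 192.]] tabfront top [[377. 237.]] front [[367. 408.]] frontbot [[365. 399.]]
-37 tab rear top [[378. 199.]] rear bot [[371. 181.]] tabfront top [[377. 226.]] front [[367. 398.]] frontbot [[365. 389.]]
-40 tab rear top [[378. 188.]] rear bot [[371. 170.]] tabfront top [[377. 214.]] front [[368. 388.]] frontbot [[366. 379.]]
-43 tab rear top [[378. 176.]] rear bot [[371. 160.]] tabfront top [[378. 203.]] front [[368. 378.]] frontbot [[366. 369.]]
bar [[ 56.  71.]
 [ 69. 410.]
 [186.  67.]] stop [[364. 540.]] foot arm [[341. 466.]
 [341. 500.]]
```

>>> jog_arm --deltas '[[[0.02, -1.2, -0.1, 0, -0.003], [0.02, -1.2, -0.1, -3, 0], [0.02, 0, 0, -3, 0], [0.02, 0, 0, -4, 0], [0.02, 0, 0, -4, 0], [0.02, 0, 0, -3, 0], [0.02, 0, 0, 0, 0]]]'

```text
time_s: 2.9
tcp_pos: [0.467, -0.0395, 0.0742]
eef_rot: [-179.9, -0.2, 171.9]
contact_force: [-0.5, -0.6, 0.3]
gripper_width: 0.0447
gripper_force: 0.0
```

```bash
python3 - <<'E'
from h import *
s=r.get_state();print({k:s[k] for k in("time_s","tcp_pos","eef_rot","gripper_width","contact_force")})
p=np.load("p.npy");i=r.camera_info("wrist");m=r.capture("wrist")
cv2.imwrite("pics/w1r.png",m)
for P in([-108,-66,12],[-108,62,12],[-68,9,36],[-68,47,36],[-100,-49.4,43.5],[-100,-24,34]):
    u=proj(i,st2w(p,[P]))[0];cv2.circle(m,tuple(int(v) for v in (u*8+4).round()),12,(0,0,255),1,cv2.LINE_AA,3)
cv2.imwrite("pics/w1.png",cv2.resize(m,(800,600),interpolation=cv2.INTER_CUBIC))
E
```

```text
{'time_s': 2.9, 'tcp_pos': array([ 0.46698045, -0.03946237,  0.07420496]), 'eef_rot': array([-179.89279603,   -0.24052589,  171.92288522]), 'gripper_width': 0.04467107228239571, 'contact_force': array([-0.45565446, -0.62080043,  0.26809117])}
```

View pics/w1.png

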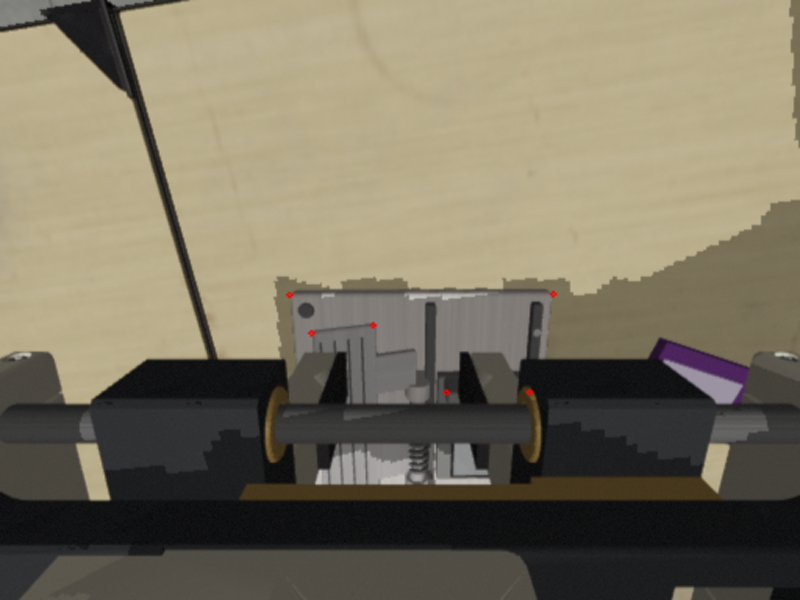

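>>> jog_arm --deltas '[[[0.02, 0.2, 0.4, 0, 0], [0.02, 0, 0, -0.7, 0], [0.02, 0, 0, -0.7, 0], [0.02, 0, 0, -0.7, 0], [0.02, 0, 0, -0.6, 0], [0.02, 0, 0, 0, 0], [0.02, 0, 0, 0, 0]]]'

```text
time_s: 3.82
tcp_pos: [0.4714, -0.0341, 0.0486]
eef_rot: [-180.0, -0.0, 172.0]
contact_force: [0.9, -4.2, 3.8]
gripper_width: 0.0448
gripper_force: 2.4
```

>>> jog_arm --deltas '[[[0.02, 0, -0.15, -0.1, 0], [0.02, 0, 0, 0, 0], [0.02, 0, 0, 0, 0]]]'

```text
time_s: 4.2
tcp_pos: [0.4716, -0.0351, 0.0477]
eef_rot: [180.0, 0.0, 172.0]
contact_force: [-1.2, 3.9, 5.5]
gripper_width: 0.0443
gripper_force: 2.4
```

```bash
python3 - <<'E'
from h import *
i=r.camera_info("scene");m=r.capture("scene")
w=r.capture("wrist")
a=cv2.resize(m[205:270,225:305],(400,325),interpolation=cv2.INTER_CUBIC)
b=cv2.resize(w[180:330,160:370],None,fx=3.5,fy=3.5,interpolation=cv2.INTER_CUBIC)[:, :]
b=cv2.resize(w[170:310,170:360],(400,295),interpolation=cv2.INTER_CUBIC)
cv2.imwrite("pics/c2.png",np.vstack([a,b[:275]]))
E
```

```text
(no output)
```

View pics/c2.png

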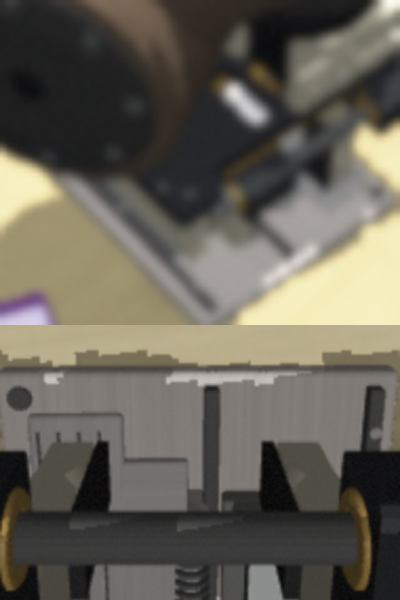

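The bar is pressed level, with the left finger on it and the right finger behind the tab. Next I push along the channel.

>>> jog_arm --deltas '[[[0.02, 0.6, -0.08, 0, 0], [0.02, 0.6, -0.08, 0, 0], [0.02, 0.6, -0.08, 0, 0], [0.02, 0.6, -0.08, 0, 0], [0.02, 0.6, -0.08, 0, 0], [0.02, 0.6, -0.08, 0, 0], [0.02, 0.6, -0.08, 0, 0], [0.02, 0, 0, 0, 0]]]'

```text
time_s: 5.3
tcp_pos: [0.5124, -0.0418, 0.0471]
eef_rot: [-179.9, -0.1, 172.0]
contact_force: [-3.0, 0.2, 5.2]
gripper_width: 0.0448
gripper_force: 2.9
```

>>> jog_arm --deltas '[[[0.02, 0.2, -0.03, 0, 0], [0.02, 0.2, -0.03, 0, 0], [0.02, 0.2, -0.03, 0, 0], [0.02, 0, 0, 0, 0]]]'

```text
time_s: 5.8
tcp_pos: [0.5177, -0.0427, 0.047]
eef_rot: [-179.9, -0.2, 172.0]
contact_force: [-4.8, -0.4, 4.8]
gripper_width: 0.0442
gripper_force: 3.1
```

>>> jog_arm --deltas '[[[0.02, 0.15, -0.02, 0, 0], [0.02, 0, 0, 0, 0], [0.02, 0, 0, 0, 0]]]'

```text
time_s: 6.18
tcp_pos: [0.5184, -0.0428, 0.0469]
eef_rot: [-179.9, -0.3, 172.0]
contact_force: [-7.7, 1.4, 7.2]
gripper_width: 0.0448
gripper_force: 4.8
```

>>> jog_arm --deltas '[[[0.02, 0.15, -0.02, 0, 0], [0.02, 0, 0, 0, 0], [0.02, 0, 0, 0, 0]]]'

```text
time_s: 6.55
tcp_pos: [0.5186, -0.0429, 0.0468]
eef_rot: [-179.9, -0.4, 172.0]
contact_force: [-11.1, 5.4, 12.1]
gripper_width: 0.0449
gripper_force: 7.6
```

>>> jog_arm --deltas '[[[0.02, -0.4, 0.05, 0, 0], [0.02, -0.4, 0.05, 0, 0], [0.02, -0.2, 0.03, 0, 0], [0.02, 0, 0, 0, 0]]]'

```text
time_s: 7.05
tcp_pos: [0.5133, -0.0409, 0.0479]
eef_rot: [180.0, 0.1, 172.0]
contact_force: [3.8, -0.0, 4.8]
gripper_width: 0.0445
gripper_force: 2.4
```

>>> jog_arm --deltas '[[[0.02, 0, 0, 0.2, 0], [0.02, 0, 0, 0.2, 0], [0.02, 0, 0, 0.2, 0], [0.02, 0, 0, 0.3, 0], [0.02, 0, 0, 0.3, 0], [0.02, 0, 0, 0.5, 0], [0.02, 0, 0, 1.0, 0], [0.02, 0, 0, 2.0, 0]]]'

```text
time_s: 8.05
tcp_pos: [0.5119, -0.0412, 0.0948]
eef_rot: [-180.0, -0.1, 172.0]
contact_force: [0.6, 0.1, 0.8]
gripper_width: 0.0447
gripper_force: 0.0
```

>>> jog_arm --deltas '[[[0.02, 0, 0, 3, 0], [0.02, -1, 0, 4, 0], [0.02, -1, 0, 5, 0], [0.02, -1, 0, 3, 0], [0.02, 0, 0, 0, 0], [0.02, 0, 0, 0, 0]]]'

```text
time_s: 8.8
tcp_pos: [0.4821, -0.0411, 0.2446]
eef_rot: [180.0, 0.0, 172.0]
contact_force: [-0.0, 0.0, -0.6]
gripper_width: 0.0446
gripper_force: 0.0
```

```bash
python3 - <<'E'
from h import *
s=r.get_state();print(s["time_s"],s["tcp_pos"],s["contact_force"])
i=r.camera_info("wrist");m=r.capture("wrist");p=np.load("p.npy")
a=proj(i,st2w(p,C)).round(0);print(a)
x0,y0=(a.min(0)-10).astype(int);x1,y1=(a.max(0)+10).astype(int)
k=590/(y1-y0)
cv2.imwrite("pics/w3.png",cv2.resize(m[y0:y1,x0:x1],None,fx=k,fy=k,interpolation=cv2.INTER_CUBIC))
g=lambda P:((proj(i,st2w(p,P))-[x0,y0])*k).round(0).tolist()
print("near corners",g(C[2:]),"tab rear top home",g([[-24,28,36]]),"front top",g([[36,28,20]]),"far",g([[50,0,12]]),"stop top",g([[36,28,21]]))
E
```

```text
8.8 [ 0.48212706 -0.04105454  0.24459019] [-0.04680124  0.00406562 -0.60846857]
[[306. 248.]
 [220. 248.]
 [215. 142.]
 [311. 141.]]
near corners [[48.0, 50.0], [495.0, 49.0]] tab rear top home [[376.0, 353.0]] front top [[366.0, 516.0]] far [[275.0, 545.0]] stop top [[366.0, 518.0]]
```

View pics/w3.png

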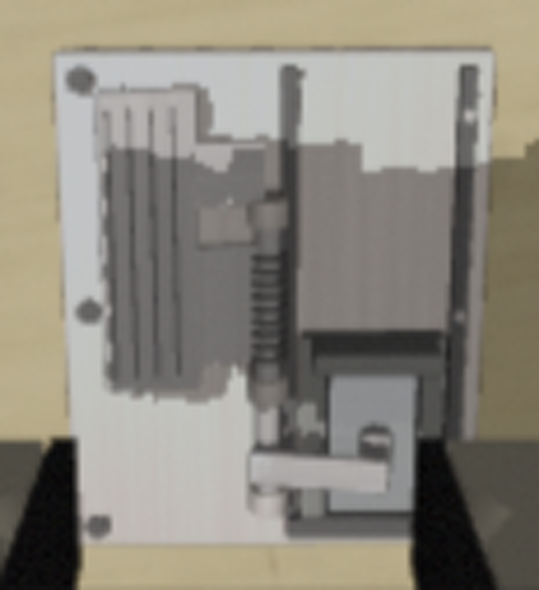

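The carrier is against the stop: its tab's rear top edge is at row ~351 against a predicted 353. It sits square, the foot is on the slide, and the arm is clear.

```bash
python3 -c "
from plant import r
print(r.close_job())"
```

```text
the job is handed in; nothing more can be done
None
```

The carrier is home against the end stop with the released clip's foot resting on it, judging by the last wrist picture; the arm is clear and the job is handed in at about 9 s, though no verdict was returned.

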